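# Check the new door catch of the bread cabinet with a spring scale

### The arm

A 7-joint arm with a two-finger parallel gripper is mounted at the origin on the work surface. World frame = base frame: x ahead of the robot, y to its left, z up, the work surface at z = 0. Lengths are in mm, angles in rad, forces in N, time in s.
With the tool pointing down it reaches from about 400 to 875 mm from the base axis. Payload 19.3 kg.
Tool frame: the origin (TCP) lies at the very end of the fingers, on their centre line; the grasp point (between the pads) lies 19 mm behind it (grip_point_offset is the z of the grasp point in the tool frame, in mm); z points along the fingers, x is the direction in which the jaws open and shut, and the axes are right-handed (so a half turn about z gives the same grasp; the last joint's range is limited). The gripper opens to 85 mm and grips with 20 to 120 N. Pads are 22 mm wide; open, the fingers measure 114 mm over their backs; the gripper's body (76 mm by 85 mm) begins 54 mm behind the grasp point. The pads swing forward as they close: fully open they stand 13 mm farther back than shut.
Start: joints at [-1.173, 0.521, -0.036, 1.599, 0.021, 1.021, -0.113], TCP at [281.843, 557.834, 231.291] pointing down, gripper open.
Joint ranges: [-2.91, 2.91], [-0.3, 2.13], [-1.5, 1.42], [0.17, 2.43], [-1.26, 4.41], [0.16, 1.93], [-2.52, 2.52]. Speed limits (rad/s): [1.89, 1.89, 2.39, 2.39, 3.01, 3.01, 3.01].

### API

Orientations are given as a 3x3 rotation matrix whose columns are the frame's x, y, z axes.
In Python, from workcell import movep, movel, goto_joints, open_gripper, clamp, wait, inverse_kinematics, read_state, camera, PlanningError, finish_job, grip_point_offset gives the robot as it stands. Calls block until the motion is done:
- movep(position, orientation): joint-space move of the TCP to a pose.
- movel(position, frame=None, max_speed=150, guard=None): straight line of the TCP; frame=None keeps the orientation; max_speed is the mean speed in mm/s. With guard (N) it stops when the force on the tool has changed by that much, and returns True; else False.
- goto_joints(angles): joint-space move.
- open_gripper() and clamp(): open the fingers fully, or close them until they stop; the grip force is fixed at half the most.
- wait(seconds).
- inverse_kinematics(position, orientation): joint angles nearest the present ones, or None.
- read_state(): the state.
- camera(name): name is "side" or "top" or "wrist"; returns a dict with "image" (384x512x3 uint8, blue, green, red), "range_z" (384x512 float32, mm along the optical axis (not along the pixel's ray), 0 where there is no reading), "fx", "fy", "cx", "cy" (pixels), "cam_to_world" (4x4, takes a point from camera to world coordinates). Camera axes: x right, y up, looking along -z (the intrinsics and any distortion apply to the point x, -y, -z); pixel columns grow to the right and rows downward; lengths in mm; the calibration is good to about 2 mm. A picture is of the moment at which its call begins.
A pose or a line that the arm cannot do raises PlanningError and nothing moves.
- finish_job(): hands the job in, once; it reports no verdict.
The state is a dict: "time": time; "qpos": joint angles; "qvel": joint speeds; "joint_efforts": joint torques, N m; "eef_pos": TCP position; "tool_rot": TCP orientation; "ft_force": force on the tool from outside, world axes, zero at the start; "torque": the same for the moment, N m; "finger_gap": finger opening in mm.
Only numpy, scipy, OpenCV 4.12 (cv2) and the standard library are available. Lean on these libraries where they do the work, as an engineer would, in place of code of your own. Each camera call takes 0.05 s, during which the arm holds its last target.

### The job

The bread cabinet has a new door catch, and it has to hold 10 N: holding the spring scale by its barrel, slip its hook round the foot of the door's bar handle, lay the scale down flat there and let go. Then take it by the orange swivel grip at its tail and draw it straight out from the door until the pointer stands at the 10 N line (inside the green band, never into the red), keep it there for a second, and ease it back to zero without letting it snap. Let go and leave the scale lying slack and still hooked on, the door shut, and nothing else on the counter disturbed.

Things in the scene. Friction and masses are not known exactly. Their poses are not given: they have to be found in the camera images.
- handle_foot (a point): On the axis of the door's upright steel bar handle, 16 mm above the counter (the height of the lying scale's hook). Bar 10 mm thick, 8 to 210 mm above the counter, its axis 58 mm in front of the door; two level posts join it to the door 60 and 170 mm up. -x points straight out of the door, +x into the cabinet, +y along the door to its hinge (312 mm off), z up.
- cabinet: Wooden bread cabinet with a glass door, fixed, 340 mm wide (y), 240 deep (x), 230 high; origin under its centre, -x out of the door. The door is 18 mm thick and ends 26 mm beyond the handle bar on the -y side. The door starts shut; its catch lets go at about 18 N on the bar, and a door pulled open stays open.
- scale_barrel (a point): Centre of the spring scale's grey square barrel (104 mm long, 30 wide, 32 high, black end caps), 16 mm up as it lies loose, face up. Whole scale 222 mm, 0.2 kg. +x to the hook, -x to the swivel grip, z out of the white face: red pointer moving to +x when pulled, black ticks every 2.5 N from 0 to 15 N, a long thick line at 10 N, green band 8.5 to 11.5 N, red band from 12.5 N.
- hook_seat (a point): Where the axis of the handle bar lies when the scale is pulled, in the bend of its level steel J hook (6 mm wire, 23 mm wide inside): (106.5, 0, 0) mm from scale_barrel at zero, moving to +x with the rod; same axes. Stem on the -y side, bend ends 11 mm beyond this point, prong on the +y side (outer side at y = 17.5 mm).
- hook_mouth (a point): Middle of the hook's mouth, 30 mm behind hook_seat (x = 76.5 mm from scale_barrel at zero), y = 0, same axes. The mouth is open to +y: the bar goes in sideways, from +y to y = 0, with its axis within 8 mm of this x; then the scale is drawn back along its -x about 30 mm until the bar lies in the bend. The prong reaches back to 18 mm behind hook_seat.
- scale_rod (a joint): How far the hook is pulled out of the barrel, in m: 0 at rest to 0.050 (end stop). Spring of 300 N/m: 10 N at 0.0333, green band 0.0283 to 0.0383, red from 0.0417. Springs back to 0.
- grip_mid (a point): Centre of the orange swivel grip at the scale's tail, 82 mm behind scale_barrel when in line, 16 mm up: a flat piece 32 mm long, 14 wide, 26 high, with a 26 mm wide end stop. It swivels freely about an upright pin 26 mm ahead of this point, up to 0.6 rad either way. +x points to the barrel.
- scale: The barrel of the spring scale with all it carries; origin under the centre of the barrel, axes as scale_barrel.
- scale_grip: The swivel grip; origin at its pin, at the height of the barrel's underside.
- mill: Dark wooden pepper mill, 195 mm high, 58 mm wide, standing loose: leave alone. Origin under its centre.
- oil: Amber glass oil bottle, 220 mm high, 60 mm wide, standing loose: leave alone. Origin under its centre.
- screwdriver: Screwdriver with a green handle, 180 mm, lying loose: leave alone.
- knife: Bread knife with a black handle, 280 mm, lying loose: leave alone. Origin under its middle.
- tongs: Steel serving tongs, 220 mm, lying loose: leave alone. Origin under their middle.
- plate: White plate, 190 mm across, with a bread roll on it: leave alone.
Mind the look-alikes: they are no part of the job. There is more than one size of the scale; the job needs the larger.

How it is judged (in metres and radians):
On the way, in this order (a step that is already met when the one before it is completed fails the run):
1. the scale's hook is round the bar and the scale has been laid down on the counter and let go, slack (x of handle_foot in the frame of hook_seat between -0.016 and 0.006 m and y of handle_foot in the frame of hook_seat between -0.011 and 0.011 m and height (world z) of scale_barrel below 0.021 m and angle between scale_barrel's own z axis and vertical below 0.12 rad and contact force between the fingers and scale below 0.05 N and value of joint scale_rod below 0.004 m and linear speed of scale below 0.02 m/s), for 0.2 s.
2. held by the swivel grip and drawn straight out from the door (within 15 degrees), the pointer stands in the green band for 0.8 s (x of handle_foot in the frame of hook_seat between -0.016 and 0.006 m and y of handle_foot in the frame of hook_seat between -0.011 and 0.011 m and value of joint scale_rod between 0.0283 and 0.0383 m and contact force between the fingers and scale_grip above 0.5 N and angle between the x axis of scale_barrel and the x axis of handle_foot, either way round below 0.262 rad), for 0.8 s.
At the end, for the whole second after the job is handed in: The scale lies flat on the counter at rest (barrel centre under 21 mm up), let go, at zero (rod under 4 mm), the handle bar still inside its hook (within 16 mm of the bend), and the door is shut (its handle within 9 mm of where it was) (all of step 1 and distance of handle_foot from where it was at the start of the episode below 0.009 m); the robot touches nothing.
It fails at once if overpulled: the pointer goes into the red (over 12.5 N) or the door opens (its handle moves over 9 mm) (value of joint scale_rod above 0.0417 m or distance of handle_foot from where it was at the start of the episode above 0.009 m).
It fails at once if the scale snaps back (rod faster than 0.3 m/s) (velocity of joint scale_rod below -0.3 m/s).
It fails at once if the scale is pulled by its barrel: over 5 N on the spring with the grip not held (value of joint scale_rod above 0.0167 m and contact force between the fingers and scale_grip below 0.05 N).
It fails at once if the scale is let go of more than 20 mm above the counter (contact force between the fingers and scale below 0.05 N and height (world z) of scale_barrel above 0.036 m).
It fails at once if something else on the counter is moved more than 30 mm (distance of any of mill, oil, screwdriver, knife, tongs, plate from where it was at the start of the episode above 0.03 m).
It also fails if it takes over 58 s, if anything falls off the work surface, if the arm or the gripper's body presses on something with over 40 N, if the wrist force passes 120 N, or if a joint passes its speed limit or range.

## Working session

There is one attempt and no reset: what is moved stays moved. The work goes in short steps, each a Python script; the robot and the scene stay as the last script left them, time stands still between calls to the robot, and variables do not carry over. Pictures are saved under pics/ and viewed, and the job is handed in when it is done.

```bash
ls; mkdir -p pics; python3 - <<'E'
from workcell import *
import cv2,numpy as np
for n in ["side","top","wrist"]:
    c=camera(n); cv2.imwrite(f"pics/{n}0.png",c["image"])
    np.savez(f"pics/{n}0.npz",**c)
    print(n,c["fx"],c["fy"],c["cx"],c["cy"],c.keys(),np.round(c["cam_to_world"],3).tolist())
s=read_state();print(s["time"],s["eef_pos"],s["ft_force"],s["finger_gap"],s["tool_rot"],grip_point_offset)
E
```

```text
pics
side 380.8418088577299 380.8418088577299 256.74747235018407 193.40250263968616 dict_keys(['image', 'range_z', 'fx', 'fy', 'cx', 'cy', 'cam_to_world']) [[1.0, -0.002, -0.027, 513.588], [-0.019, 0.651, -0.759, -1017.396], [0.019, 0.759, 0.651, 920.694], [0.0, 0.0, 0.0, 1.0]]
top 376.35538708105514 376.35538708105514 250.6787428024751 191.99214236262353 dict_keys(['image', 'range_z', 'fx', 'fy', 'cx', 'cy', 'cam_to_world']) [[0.023, 0.993, -0.112, 390.911], [-0.999, 0.026, 0.027, 49.385], [0.03, 0.111, 0.993, 1225.528], [0.0, 0.0, 0.0, 1.0]]
wrist 328.26600926119136 328.26600926119136 248.65448896801138 193.53332972627229 dict_keys(['image', 'range_z', 'fx', 'fy', 'cx', 'cy', 'cam_to_world']) [[0.452, -0.86, -0.237, 221.333], [0.892, 0.435, 0.121, 588.569], [-0.001, -0.266, 0.964, 373.601], [0.0, 0.0, 0.0, 1.0]]
0.15 [281.7747529  557.60965378 230.85748546] [-0.34808934  0.1029297  -0.25317038] 85.66952375096818 [[ 4.51022072e-01  8.92512727e-01 -3.51329360e-04]
 [ 8.92512365e-01 -4.51022206e-01 -8.04639472e-04]
 [-8.76608312e-04  4.93443639e-05 -9.99999615e-01]] -18.700000000000003
```

View pics/side0.png

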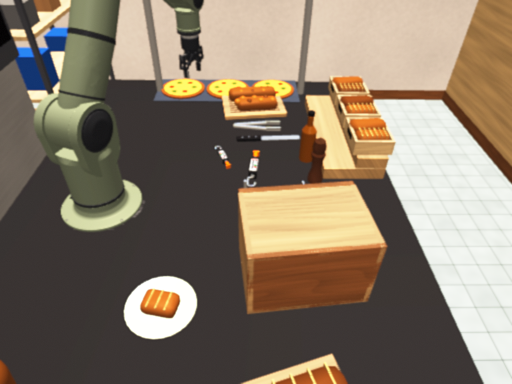

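View pics/top0.png

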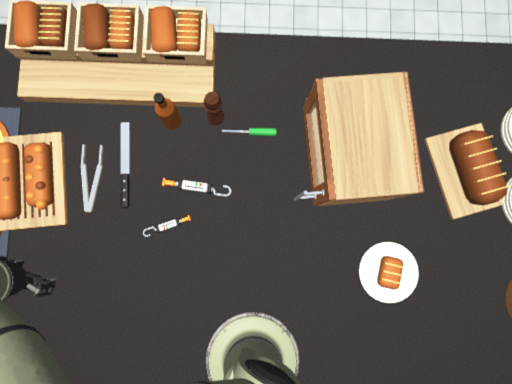

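View pics/wrist0.png

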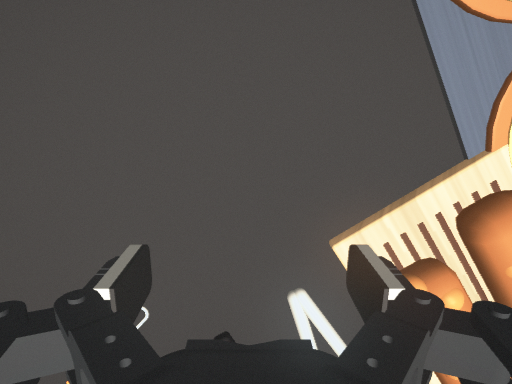

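The top view shows the large scale at about (195,186), hook to the right towards the cabinet. The bar handle is at about (310,195), the smaller decoy scale at (167,226). I'll get rough positions first, then go for close wrist views.

```bash
cat > h.py <<'E'
import numpy as np,cv2
def pts(c,us,vs,z=None):
    us=np.atleast_1d(us).astype(float);vs=np.atleast_1d(vs).astype(float)
    d=np.stack([(us-c["cx"])/c["fx"],-(vs-c["cy"])/c["fy"],-np.ones_like(us)],-1)
    T=c["cam_to_world"];R=T[:3,:3];o=T[:3,3]
    w=d@R.T
    if z is None:
        return o+w*c["range_z"][vs.astype(int),us.astype(int)][:,None]
    return o+w*((z-o[2])/w[:,2])[:,None]
def proj(c,p):
    T=c["cam_to_world"];q=(np.atleast_2d(p)-T[:3,3])@T[:3,:3]
    return np.stack([c["cx"]+c["fx"]*q[:,0]/-q[:,2],c["cy"]+c["fy"]*q[:,1]/q[:,2]],-1)
E
python3 - <<'E'
from h import *
c=dict(np.load("pics/top0.npz"))
im=c["image"]
for p in [(195,186),(228,191),(215,190),(168,182),(300,197),(310,194),(320,192),(308,100),(330,200),(405,75),(420,190)]:
    print(p,im[p[1],p[0]],np.round(pts(c,*p)[0],1))
# blow-up
cv2.imwrite("pics/top_zoom.png",cv2.resize(im[140:240,140:340],None,fx=4,fy=4,interpolation=cv2.INTER_CUBIC))
# barrel: points 28..36 mm high
v,u=np.mgrid[170:202,155:240];P=pts(c,u.ravel(),v.ravel())
m=(P[:,2]>22)&(P[:,2]<45);Q=P[m]
print(len(Q),cv2.minAreaRect(Q[:,:2].astype(np.float32)),np.median(Q[:,2]))
E
```

```text
(195, 186) [207 214 201] [539.1 193.9  34.5]
(228, 191) [82 82 83] [530.1  90.   -2.3]
(215, 190) [112 120 124] [532.4 132.7  -3. ]
(168, 182) [107 228 255] [550.3 280.8  29.4]
(300, 197) [134 139 137] [ 509.8 -136.7   63.6]
(310, 194) [180 180 168] [ 527.2 -180.1   -1.6]
(320, 192) [239 231 219] [ 513.8 -175.   177.3]
(308, 100) [ 45  72 113] [ 809.3 -153.   101.4]
(330, 200) [ 53  81 115] [ 492.5 -204.9  170.9]
(405, 75) [139 185 225] [ 841.9 -400.7  232.3]
(420, 190) [140 185 224] [ 520.2 -435.4  229.9]
403 ((541.048828125, 193.08038330078125), (216.87551879882812, 30.80805778503418), 83.42308807373047) 32.03369108588913
```

View pics/top_zoom.png

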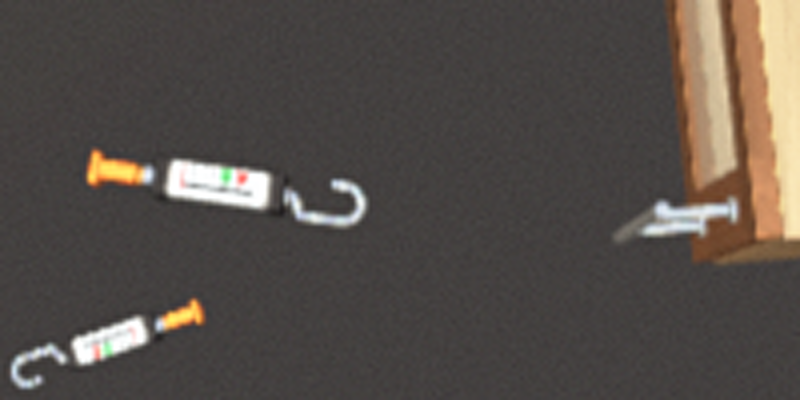

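```bash
python3 - <<'E'
from h import *
from workcell import *
c=dict(np.load("pics/top0.npz"))
print("foot",pts(c,293.2,200.5,8),"mill/oil",pts(c,[215,170],[118,122],20)[:, :2])
R=np.array([[0,1,0],[1,0,0],[0,0,-1.]])
print(inverse_kinematics([600,40,280],R))
try:
  for i,y in enumerate([90,0]):
    movep([600,y,280],R)
    c=camera("wrist");np.savez(f"pics/w{i}.npz",**c);cv2.imwrite(f"pics/w{i}.png",c["image"])
except PlanningError as e: print(e)
s=read_state();print(s["time"],s["eef_pos"],s["qpos"])
E
```

```text
foot [[ 503.41226307 -123.41381115    8.        ]] mill/oil [[767.86962973 139.1123958 ]
 [749.63875755 285.42623171]]
[-0.23693699  0.43887416  0.1024833   1.61258443 -0.04898194  1.09264462
  1.44924167]
2.7417 [599.98610293   0.62985179 279.9561083 ] [-0.15931512  0.43615704  0.08506011  1.61550037 -0.04099567  1.09172188
  1.50801294]
```

View pics/w0.png

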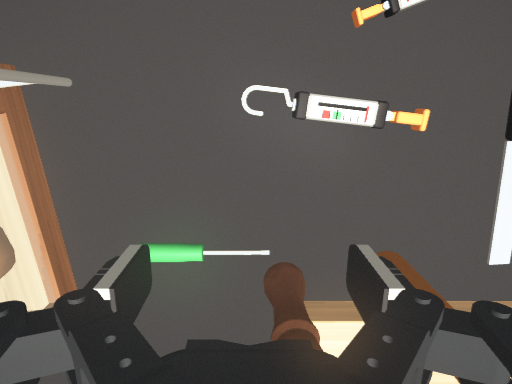

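View pics/w1.png

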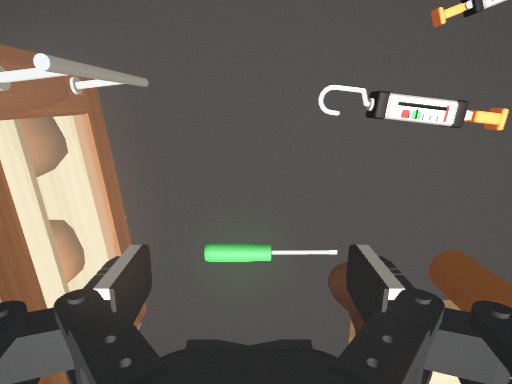

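w0 and w1 both show the scale: barrel at (340,110) and (418,108), hook at (262,100) and (343,100). The bar's foot is at (70,83) and (146,83). Now measuring them.

```bash
python3 - <<'E'
from h import *
def tri(cs,uvs):
    A=np.zeros((3,3));b=np.zeros(3)
    for c,(u,v) in zip(cs,uvs):
        o=c["cam_to_world"][:3,3];p=pts(c,u,v,0.)[0];d=(p-o)/np.linalg.norm(p-o)
        M=np.eye(3)-np.outer(d,d);A+=M;b+=M@o
    return np.linalg.solve(A,b)
C=[dict(np.load(f"pics/w{i}.npz")) for i in (0,1)]
boxes=[(290,60,400,140),(365,60,475,140)]
obox=[(385,95,445,140),(462,95,512,140)]
uv=[];ouv=[]
for c,b,ob in zip(C,boxes,obox):
    im=c["image"];x0,y0,x1,y1=b
    w=((im.min(2)>170)).astype(np.uint8);m=np.zeros_like(w);m[y0:y1,x0:x1]=w[y0:y1,x0:x1]
    m=cv2.morphologyEx(m,cv2.MORPH_CLOSE,np.ones((9,9)))
    ct=max(cv2.findContours(m,0,2)[0],key=cv2.contourArea);r=cv2.minAreaRect(ct);print("white",r);uv.append(r[0])
    bx=cv2.boxPoints(r); P=pts(c,bx[:,0],bx[:,1],32.); print(np.round(P[:,:2],1).tolist())
    # depth rect
    v,u=np.mgrid[y0:y1,x0:x1];P=pts(c,u.ravel(),v.ravel());k=(P[:,2]>20)&(P[:,2]<45);print("depth",cv2.minAreaRect(P[k][:,:2].astype(np.float32)),np.median(P[k][:,2]))
    hsv=cv2.cvtColor(im,cv2.COLOR_BGR2HSV);o=cv2.inRange(hsv,(5,120,120),(30,255,255))
    x0,y0,x1,y1=ob;m=np.zeros_like(o);m[y0:y1,x0:x1]=o[y0:y1,x0:x1]
    M=cv2.moments(m,True);q=(M["m10"]/M["m00"],M["m01"]/M["m00"]);ouv.append(q);print("orange",q,pts(c,*q,29.)[0],np.median(pts(c,*map(lambda a:a,np.nonzero(m)[::-1]))[:,2]))
print("tri white",tri(C,uv),"tri orange",tri(C,ouv))
z0=cv2.resize(C[0]["image"][50:150,0:300],None,fx=2.6,fy=2.6,interpolation=cv2.INTER_CUBIC)
z1=cv2.resize(C[1]["image"][30:130,0:300],None,fx=2.6,fy=2.6,interpolation=cv2.INTER_CUBIC)
cv2.imwrite("pics/wz.png",np.vstack([z0,z1]))
E
```

```text
white ((341.8498229980469, 109.77643585205078), (70.68895721435547, 25.29612922668457), 6.709836959838867)
[[549.1, 157.5], [521.2, 159.6], [530.3, 240.5], [558.5, 240.0]]
depth ((540.5850219726562, 205.26744079589844), (129.85284423828125, 31.09174919128418), 83.37362670898438) 32.6537247224351
orange (413.0137362637363, 118.42857142857143) [549.48088472 284.14918926  29.        ] 27.26157453946425
white ((428.4471130371094, 110.19964599609375), (85.6446304321289, 25.4129695892334), 6.709836959838867)
[[549.3, 157.8], [521.2, 158.1], [532.4, 257.0], [560.9, 258.6]]
depth ((540.310791015625, 202.8596649169922), (134.87879943847656, 31.0806884765625), 83.56782531738281) 32.70987400439694
orange (489.8766447368421, 117.85361842105263) [549.68982413 282.43864253  29.        ] 28.042936933187036
tri white [539.53151856 190.13862282  64.9806963 ] tri orange [549.9174997  287.83800271  21.46908923]
```

View pics/wz.png

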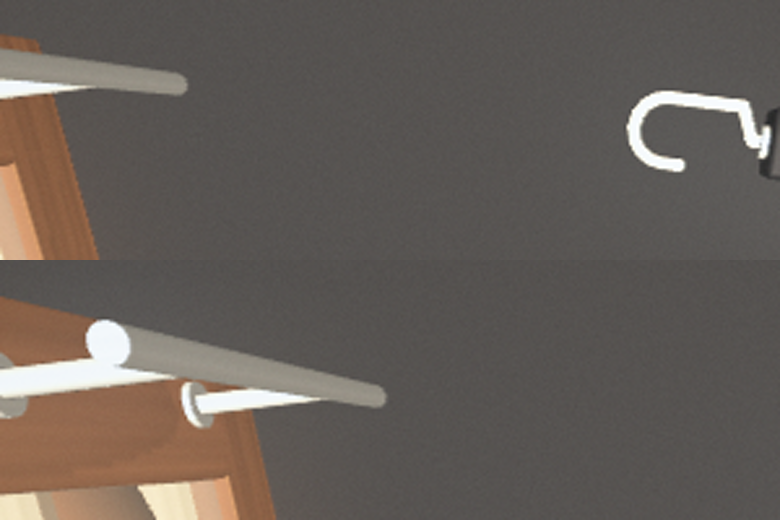

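```bash
python3 - <<'E'
from h import *
C=[dict(np.load(f"pics/w{i}.npz")) for i in (0,1)]
print("bar end z8",pts(C[0],71.4,82.7,8)[0],pts(C[1],147.6,82.5,8)[0])
print("bar top z210",pts(C[1],41.2,61.9,210)[0])
T=dict(np.load("pics/top0.npz"));print("top cam foot end z8",pts(T,293.2,200.3,8)[0])
for i,(hb,bb) in enumerate([((235,75,296,125),(288,80,395,140)),((312,75,374,125),(362,80,472,140))]):
    c=C[i];im=c["image"]
    g=(im.min(2)>130).astype(np.uint8);m=np.zeros_like(g);x0,y0,x1,y1=hb;m[y0:y1,x0:x1]=g[y0:y1,x0:x1]
    ct=max(cv2.findContours(m,0,2)[0],key=cv2.contourArea)[:,0]
    P=pts(c,ct[:,0]+.0,ct[:,1]+.0,16.)[:,:2]
    a=np.deg2rad(83.5);ex=-np.array([np.cos(a),np.sin(a)]);ey=np.array([-ex[1],ex[0]])
    l=P@ex;s=P@ey;o=np.array([540,199.])
    print("hook tip along",l.max()-o@ex,"side",s.min()-o@ey,s.max()-o@ey, "ex",ex)
    d=(im.max(2)<45).astype(np.uint8);m=np.zeros_like(d);x0,y0,x1,y1=bb;m[y0:y1,x0:x1]=d[y0:y1,x0:x1]
    v,u=np.nonzero(m);D=pts(c,u,v,32.)[:,:2]; l=(D-o)@ex
    print("dark along",np.percentile(l,[0,1,5,50,95,99,100]),len(l))
    np.set_printoptions(suppress=True,precision=1)
    # posts/door: depth of orange side etc
# profile along axis, w0/w1
    for t in range(-70,75,3):
        p=proj(c,[*(o+ex*t+ey*0),32.])[0];print(t,im[int(round(p[1])),int(round(p[0]))].tolist(),end=";")
    print()
E
python3 - <<'E'
import cv2
a=cv2.imread("pics/w0.png")[75:140,235:435];b=cv2.imread("pics/w1.png")[75:140,312:512]
import numpy as np
cv2.imwrite("pics/sz.png",cv2.resize(np.vstack([a,b]),None,fx=4,fy=4,interpolation=cv2.INTER_CUBIC))
E
```

```text
bar end z8 [ 508.72398206 -120.69173925    8.        ] [ 508.38558705 -120.982662      8.        ]
bar top z210 [ 508.0512286  -125.52843277  210.        ]
top cam foot end z8 [ 504.06664511 -123.40695507    8.        ]
hook tip along 117.29317523710225 side -17.73607920829238 17.16546002946143 ex [-0.11320321 -0.99357186]
dark along [-40.6705523  -40.63554739 -40.49552776  53.70487092  54.73852789
  54.81813278  54.838034  ] 7
-70 [144, 248, 255];-67 [127, 231, 255];-64 [76, 138, 243];-61 [185, 250, 255];-58 [253, 251, 247];-55 [253, 251, 248];-52 [223, 217, 206];-49 [75, 78, 81];-46 [85, 88, 93];-43 [95, 98, 104];-40 [216, 227, 229];-37 [255, 255, 255];-34 [255, 255, 255];-31 [255, 255, 255];-28 [242, 244, 252];-25 [255, 255, 255];-22 [255, 255, 255];-19 [255, 255, 255];-16 [255, 255, 255];-13 [255, 255, 255];-10 [255, 255, 255];-7 [255, 255, 255];-4 [255, 255, 255];-1 [255, 255, 255];2 [255, 255, 255];5 [159, 161, 159];8 [255, 255, 255];11 [255, 255, 255];14 [255, 255, 255];17 [255, 255, 255];20 [255, 255, 255];23 [255, 255, 255];26 [255, 255, 255];29 [255, 255, 255];32 [255, 255,
[... 628 characters left out ...]
, 255, 255];-34 [255, 255, 255];-31 [154, 163, 255];-28 [207, 210, 238];-25 [255, 255, 255];-22 [255, 255, 255];-19 [255, 255, 255];-16 [255, 255, 255];-13 [255, 255, 255];-10 [255, 255, 255];-7 [255, 255, 255];-4 [255, 255, 255];-1 [255, 255, 255];2 [255, 255, 255];5 [189, 190, 185];8 [255, 255, 255];11 [255, 255, 255];14 [255, 255, 255];17 [255, 255, 255];20 [255, 255, 255];23 [255, 255, 255];26 [255, 255, 255];29 [255, 255, 255];32 [255, 255, 255];35 [255, 255, 255];38 [238, 246, 248];41 [65, 66, 70];44 [75, 78, 84];47 [88, 91, 96];50 [80, 83, 86];53 [36, 35, 36];56 [236, 229, 221];59 [232, 227, 221];62 [253, 251, 247];65 [252, 250, 247];68 [153, 168, 173];71 [81, 83, 85];74 [82, 83, 86];
```

View pics/sz.png

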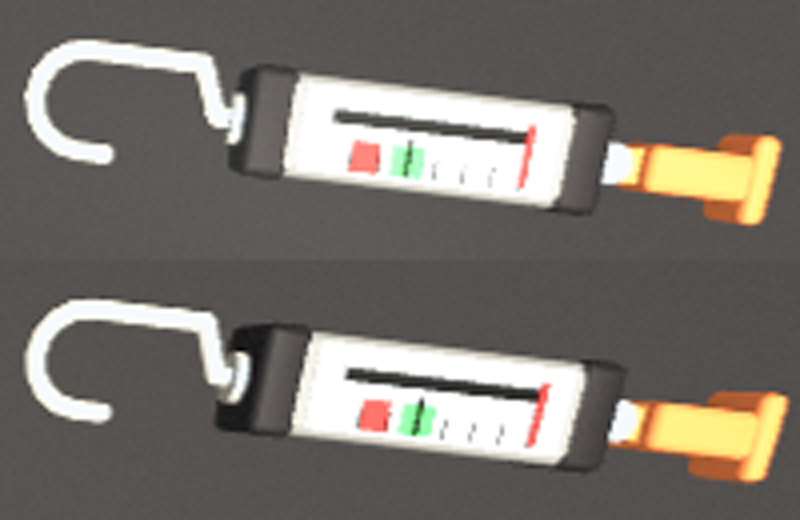

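```bash
python3 - <<'E'
from h import *
np.set_printoptions(suppress=True,precision=2)
T=dict(np.load("pics/top0.npz"))
v,u=np.mgrid[60:220,290:440];P=pts(T,u.ravel(),v.ravel());k=(P[:,2]>222)&(P[:,2]<240);Q=P[k]
h=cv2.minAreaRect(Q[:,:2].astype(np.float32));print(h,cv2.boxPoints(h))
# post directions in w1: lower post z=60; upper z=170
C=dict(np.load("pics/w1.npz"))
a=pts(C,[195/2.6,310/2.6],[30+142/2.6,30+139/2.6],60);print("lower post",a,np.arctan2(a[1,1]-a[0,1],a[1,0]-a[0,0]))
S=dict(np.load("pics/side0.npz"))
v,u=np.mgrid[170:310,230:390];P=pts(S,u.ravel(),v.ravel());k=(P[:,2]>225)&(P[:,2]<236);Q=P[k]
h=cv2.minAreaRect(Q[:,:2].astype(np.float32));print(h)
E
```

```text
((672.1954345703125, -296.92999267578125), (341.469970703125, 260.5349426269531), 6.222675800323486) [[ 488.35 -185.94]
 [ 516.59 -444.94]
 [ 856.04 -407.92]
 [ 827.8  -148.92]]
lower post [[ 513.33 -182.24   60.  ]
 [ 512.27 -135.67   60.  ]] 1.5934132721829244
((670.1295776367188, -298.47332763671875), (341.4836120605469, 260.7122497558594), 6.316552639007568)
```

Everything fits together:
- **Barrel:** (540,199), top at 32.6 mm by depth. The hook tip and its sides land within 0.5 mm of nominal.
- **Bar:** (508,-126). It lies 57.7 mm from the door and 26 mm from the door's edge, as the text says.

Next is grasping the barrel.

```bash
cat >> h.py <<'E'
BAR=np.array([508.2,-125.7]); EX=np.array([0.109,-0.994]); EX/=np.linalg.norm(EX); EY=np.array([-EX[1],EX[0]])
EX0=np.array([-.113,-.9936]); EY0=np.array([-EX0[1],EX0[0]]); B0=np.array([540,199.])
def rot(ex):
    ey=np.array([-ex[1],ex[0]]);return np.column_stack([[*ey,0],[*ex,0],[0,0,-1.]])
E
python3 - <<'E'
from h import *
from workcell import *
np.set_printoptions(suppress=True,precision=2)
T0=-15
g=B0+T0*EX0
A=BAR-76.5*EX-42*EY+T0*EX
for p,z,R in [(g,90,rot(EX0)),(g,4,rot(EX0)),(A,30,rot(EX)),(A+42*EY,6,rot(EX)),(A+42*EY-27*EX,4,rot(EX)),(BAR-190*EX,4,rot(EX)),(BAR-230*EX,4,rot(EX))]:
    print(p,inverse_kinematics([*p,z],R))
movep([*g,90],rot(EX0)); movel([*g,4],max_speed=80)
c=camera("top");cv2.imwrite("pics/t1.png",c["image"][140:240,140:340])
print(clamp()); s=read_state();print(s["time"],s["finger_gap"],s["eef_pos"],s["ft_force"])
c=camera("top");cv2.imwrite("pics/t2.png",cv2.resize(c["image"][140:240,140:340],None,fx=4,fy=4))
E
```

```text
[541.7 213.9] [-0.73  0.68  0.36  1.84 -0.36  0.69 -0.27]
[541.7 213.9] [-0.69  0.81  0.3   1.86 -0.43  0.54 -0.21]
[456.48 -39.32] [-0.21  0.64  0.23  2.17 -0.38  0.37  0.44]
[498.23 -34.75] [-0.21  0.72  0.22  2.07 -0.4   0.39  0.44]
[495.28  -7.91] [-0.26  0.72  0.22  2.08 -0.4   0.37  0.38]
[487.49  63.17] [-0.4   0.72  0.21  2.09 -0.39  0.37  0.22]
[483.13 102.93] [-0.48  0.72  0.2   2.09 -0.38  0.37  0.14]
False
6.2083 28.99687186642662 [541.81 213.93   4.26] [-2.09 -0.26  6.9 ]
```

View pics/t2.png

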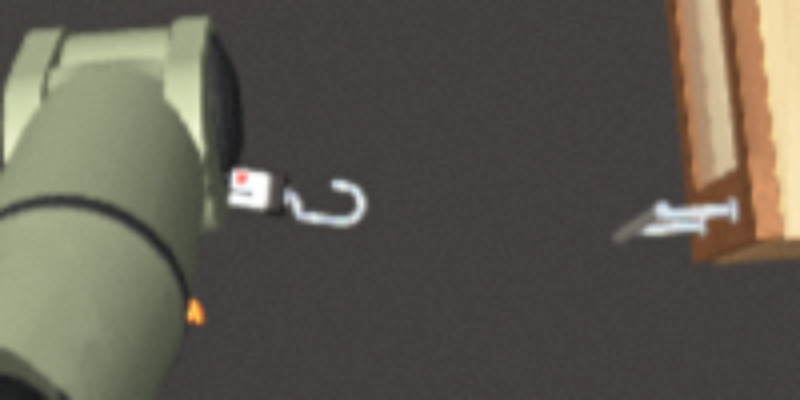

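The barrel is held (gap 29 mm) and the top view shows the hook undisturbed at about (330,203) in the zoom. Next I carry it low to the spot beside the bar.

```bash
python3 - <<'E'
from h import *
from workcell import *
np.set_printoptions(suppress=True,precision=2)
T0=-15
A=BAR-76.5*EX-42*EY+T0*EX
p=read_state()["eef_pos"]
movel([p[0],p[1],24],max_speed=60)
movel([*A,24],frame=rot(EX),max_speed=110)
movel([*A,7],max_speed=40)
s=read_state();print(s["time"],s["finger_gap"],s["eef_pos"],s["ft_force"],s["tool_rot"][:,1])
for n in ("top","wrist","side"):
    c=camera(n);np.savez(f"pics/{n}3.npz",**c);cv2.imwrite(f"pics/{n}3.png",c["image"] if n!="top" else cv2.resize(c["image"][140:240,180:340],None,fx=5,fy=5,interpolation=cv2.INTER_CUBIC))
E
```

```text
9.9 29.160340170076235 [456.35 -39.43   6.83] [-0.09  0.34 -2.51] [ 0.11 -0.99  0.  ]
```

View pics/top3.png

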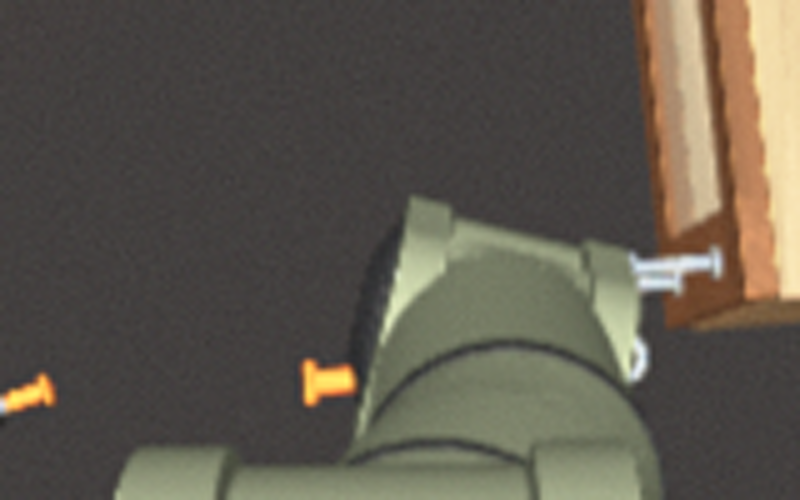

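View pics/wrist3.png

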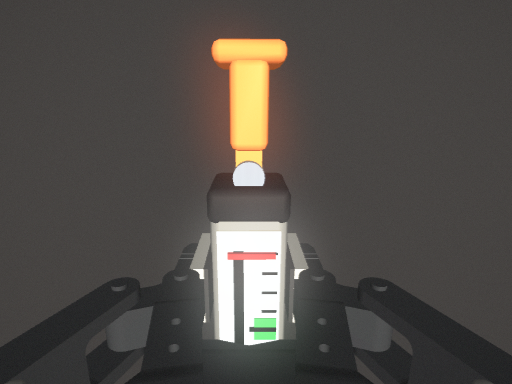

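```bash
python3 - <<'E'
from h import *
np.set_printoptions(suppress=True,precision=1)
c=dict(np.load("pics/top3.npz"))
v,u=np.mgrid[175:240,240:312];P=pts(c,u.ravel(),v.ravel());im=c["image"][v.ravel(),u.ravel()].astype(int)
d=(P[:,:2]-BAR);L=np.c_[d@EX,d@EY,P[:,2]]
k=(P[:,2]>40)&(im[:,1]>im[:,2]+4)&(im[:,1]>im[:,0]+4)
Q=L[k]
for lo in range(40,500,20):
    q=Q[(Q[:,2]>=lo)&(Q[:,2]<lo+20)]
    if len(q): print(lo,len(q),"max ex",q[:,0].max(),"ey range",q[:,1].min(),q[:,1].max())
print("hook tip top:",pts(c,309.0,211.4,19)[0],"expect",BAR+41*EX-42*EY)
T=dict(np.load("pics/top0.npz"));print("orig hook tip top",pts(T,140+367/4-.5,140+203/4,16)[0],"wrist",B0+117.2*EX0)
s=dict(np.load("pics/side3.npz"));cv2.imwrite("pics/side3z.png",cv2.resize(s["image"][60:260,120:360],None,fx=3,fy=3))
E
```

```text
60 1 max ex 32.48955951123232 ey range 1.3194222715891828 1.3194222715891828
340 25 max ex -28.119932576490342 ey range -11.835264480530416 22.19394707555705
360 90 max ex -28.06518332848859 ey range -55.03415603449638 21.894222712290247
380 61 max ex -30.32465002163328 ey range -67.05234286928363 14.925286666859952
400 149 max ex -32.90252478532422 ey range -84.61962874673469 5.090140028421969
420 235 max ex -35.35715788867801 ey range -72.38329803939723 -5.471471498589486
440 79 max ex -52.92659189122351 ey range -61.643633274944285 -17.022342778591938
460 74 max ex -56.6131596473094 ey range -64.51985448548166 -24.33580411669179
480 76 max ex -61.49143520968527 ey range -67.15846317670463 -29.38250531219668
hook tip top: [ 468.4 -173.3   19. ] expect [ 470.9 -171. ]
orig hook tip top [529.1  78.9  16. ] wrist [526.8  82.6]
```

View pics/side3z.png

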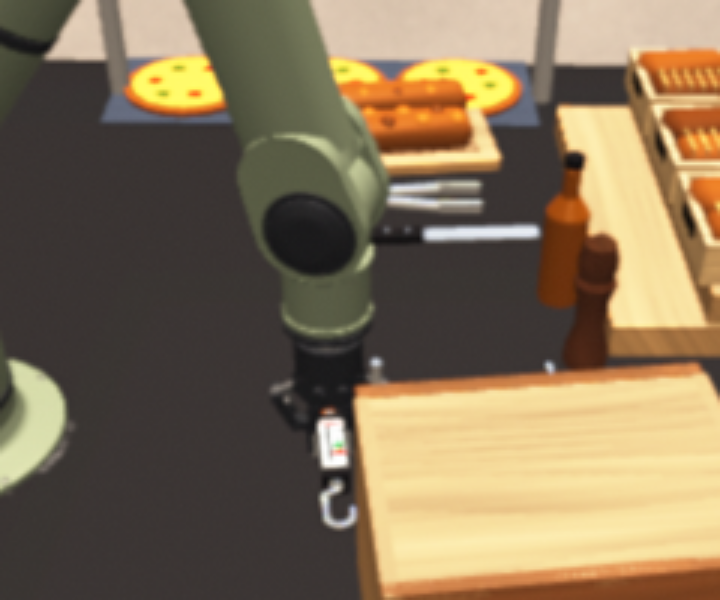

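The hook sits beside the door, clear of the bar, and the wrist link stays above the bar's top. Next: slip it in sideways, draw back, lay it down and release.

```bash
python3 - <<'E'
from h import *
from workcell import *
np.set_printoptions(suppress=True,precision=2)
T0=-15
A=BAR-76.5*EX+T0*EX
h=movel([*A,7],max_speed=40,guard=8)
s=read_state();print(h,s["time"],s["eef_pos"],s["ft_force"])
if not h:
    h=movel([*(A-26*EX),7],max_speed=40,guard=2.5)
    s=read_state();print(h,s["time"],s["eef_pos"],s["ft_force"])
for n in ("top","side"):
    c=camera(n);np.savez(f"pics/{n}4.npz",**c);cv2.imwrite(f"pics/{n}4.png",cv2.resize(c["image"][140:240,180:340],None,fx=5,fy=5,interpolation=cv2.INTER_CUBIC) if n=="top" else cv2.resize(c["image"][150:250,180:300],None,fx=5,fy=5))
E
```

```text
False 11.25 [497.94 -34.8    6.97] [-0.19  0.77 -2.7 ]
False 12.05 [495.43  -9.09   7.04] [ 0.1  -0.36 -2.05]
```

View pics/top4.png

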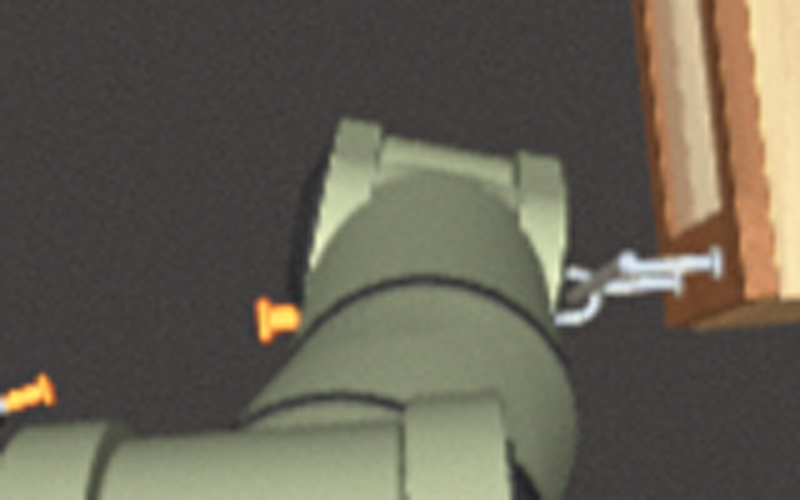

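View pics/side4.png

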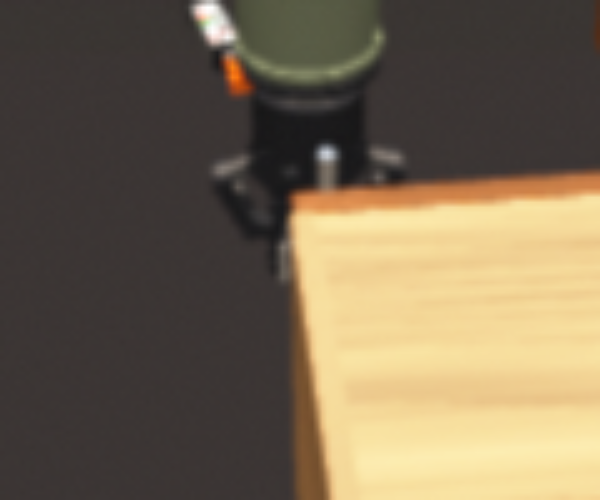

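The top view shows the bar's lower end inside the hook bend at about (585,295). Now lay it down and release.

```bash
python3 - <<'E'
from h import *
from workcell import *
np.set_printoptions(suppress=True,precision=2)
p=read_state()["eef_pos"]
h=movel([p[0],p[1],4.2],max_speed=15,guard=8)
s=read_state();print(h,s["time"],s["eef_pos"],s["ft_force"])
open_gripper()
s=read_state();print(s["time"],s["finger_gap"],s["ft_force"])
movel([p[0],p[1],60],max_speed=70)
q=p[:2]-110*EX
movel([*q,150],max_speed=180)
s=read_state();print(s["time"],s["eef_pos"],s["ft_force"])
for n in ("top","wrist"):
    c=camera(n);np.savez(f"pics/{n}5.npz",**c);cv2.imwrite(f"pics/{n}5.png",cv2.resize(c["image"][140:240,180:340],None,fx=5,fy=5,interpolation=cv2.INTER_CUBIC) if n=="top" else c["image"])
E
```

```text
True 12.4167 [495.55  -9.38   4.23] [-1.21  0.02 10.98]
13.0083 85.58674290332826 [ 0.7  -0.12  0.5 ]
14.9 [483.15  99.27 149.41] [-0.6  -0.94 -0.45]
```

View pics/top5.png

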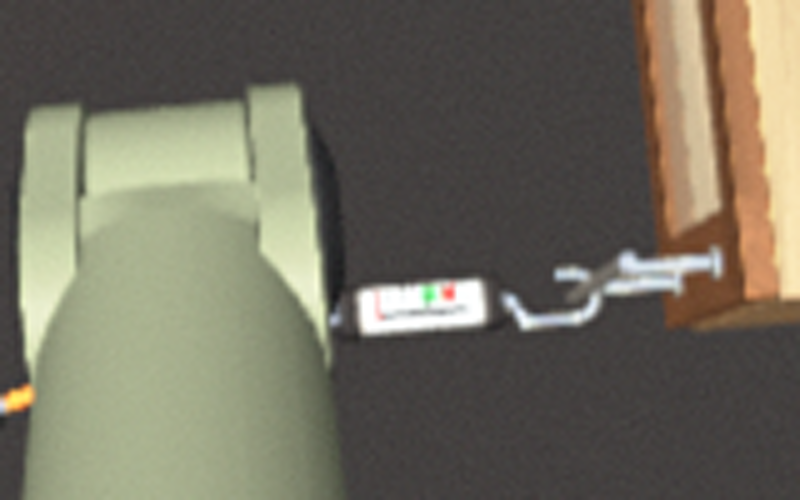

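View pics/wrist5.png

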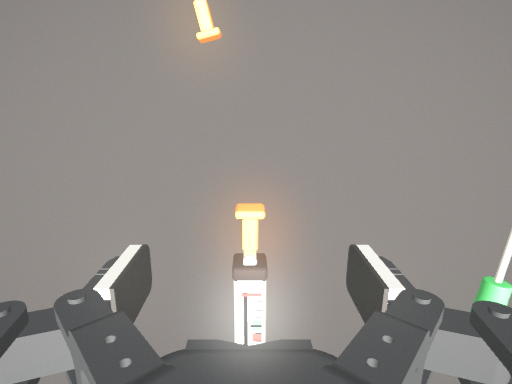

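```bash
python3 - <<'E'
from h import *
np.set_printoptions(suppress=True,precision=2)
c=dict(np.load("pics/wrist5.npz"));im=c["image"]
hsv=cv2.cvtColor(im,cv2.COLOR_BGR2HSV);o=cv2.inRange(hsv,(5,90,120),(35,255,255));o[:,:220]=0;o[:,280:]=0;o[:195]=0;o[270:]=0
v,u=np.nonzero(o);P=pts(c,u,v,29.)[:,:2]
r=cv2.minAreaRect(P.astype(np.float32));print(len(u),r, "depth z",np.median(pts(c,u,v)[:,2]))
L=np.c_[(P-BAR)@EX,(P-BAR)@EY];print("along",L[:,0].min(),L[:,0].max())
for lo in range(-215,-160,5):
    k=(L[:,0]>=lo)&(L[:,0]<lo+5)
    if k.any(): print(lo,L[k,1].min(),L[k,1].max())
p=np.array([495.55,-9.38]);e=(p-67*EX-BAR);print("expected grip",p-67*EX,e@EX,e@EY)
t=dict(np.load("pics/top5.npz"));q=pts(t,[299.5],[201],16)[0,:2]-[2.3,-3.];print("bend end top",(q-BAR)@EX,(q-BAR)@EY)
b=pts(t,180+np.array([345,500])/5-.4,140+np.array([315,302])/5-.4,32)[:,:2];print("barrel ends",(b-[2.3,-3]-BAR)@EX,(b-[2.3,-3]-BAR)@EY)
E
```

```text
295 ((487.3911437988281, 64.8900375366211), (25.43950080871582, 42.91717529296875), 6.177546501159668) depth z 16.949294315341888
along -213.1952842407154 -170.25667375245834
-215 -11.647757088739544 11.883928101794991
-210 -12.558077537495429 12.783875047778485
-205 -12.616746028825728 12.824009854778792
-200 -11.779286042078542 11.995253600825997
-195 6.0954432931120595 6.951813692044151
-190 6.099783930757206 6.977322769099586
-185 6.125986862854483 6.992735169225958
-180 6.148033184614982 6.165809871686241
-175 -6.897105059468515 6.188207426536796
expected grip [488.25  57.22] -184.0057858408732 0.10478434864074376
bend end top 13.018735507863962 -10.406740178319387
barrel ends [-152.28  -52.93] [-3.1  -3.07]
```

Step 1 looks met. The barrel centre is 102.6 mm out from the bar, so the bar sits about 4 mm off the bend, slack. The grip centre is about 184–185 mm out and on-axis. Now grasp the swivel grip.

```bash
python3 - <<'E'
from h import *
from workcell import *
np.set_printoptions(suppress=True,precision=2)
g=BAR-184.5*EX
movel([*g,60],max_speed=140); movel([*g,4],max_speed=70)
clamp(); s=read_state();print(s["time"],s["finger_gap"],s["eef_pos"],s["ft_force"])
c=camera("top");np.savez("pics/top6.npz",**c);cv2.imwrite("pics/top6.png",cv2.resize(c["image"][140:240,180:340],None,fx=5,fy=5,interpolation=cv2.INTER_CUBIC))
c=camera("wrist");cv2.imwrite("pics/wrist6.png",c["image"])
E
```

```text
17.4583 12.890225958956568 [488.13  57.73   4.16] [-0.98  0.41  5.28]
```

View pics/top6.png

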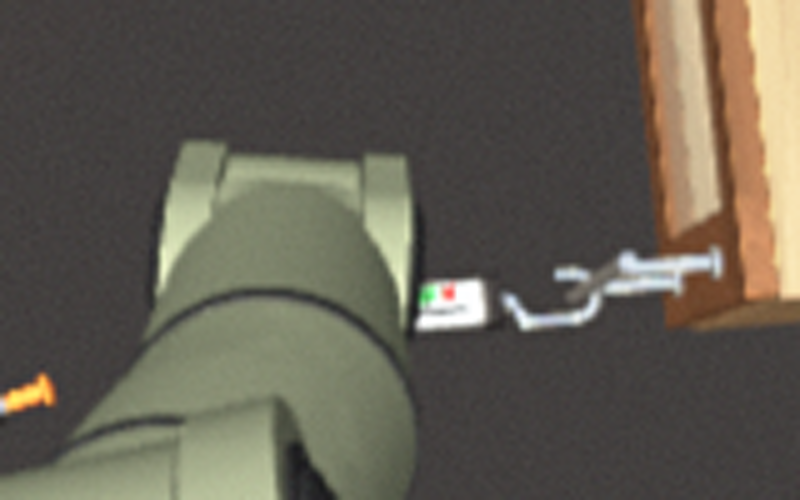

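View pics/wrist6.png

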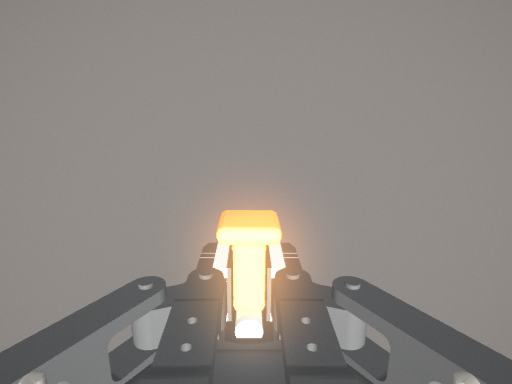

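The grip is held (gap 12.9 mm) and the green band is visible at about (428,294). Now pull in increments, reading the force.

```bash
python3 - <<'E'
from h import *
from workcell import *
np.set_printoptions(suppress=True,precision=2)
s=read_state();p0=s["eef_pos"].copy();np.save("p0.npy",p0);f0=np.array(s["ft_force"])[:2]@EX
for d in (4,10,20,28):
    h=movel([*(p0[:2]-d*EX),p0[2]],max_speed=25,guard=11)
    wait(0.15);s=read_state();print(d,h,s["time"],(p0[:2]-s["eef_pos"][:2])@EX,s["ft_force"],np.array(s["ft_force"])[:2]@EX-f0,s["finger_gap"])
c=camera("top");np.savez("pics/top7.npz",**c);cv2.imwrite("pics/top7.png",cv2.resize(c["image"][140:240,180:340],None,fx=5,fy=5,interpolation=cv2.INTER_CUBIC))
E
```

```text
4 False 18.0167 4.462401204136392 [-1.55  3.81  4.91] -3.906943892790855 13.101197489205799
10 False 18.5583 10.092880810521555 [ 0.31 -0.27  4.87] 0.34513522739760644 12.844039114616503
20 False 19.2583 19.72174602633 [ 0.14 -4.8   3.85] 4.835555622845728 12.841776964233993
28 False 19.875 27.634209964239947 [ 0.15 -5.58  3.52] 5.610466293894939 12.792210373554282
```

View pics/top7.png

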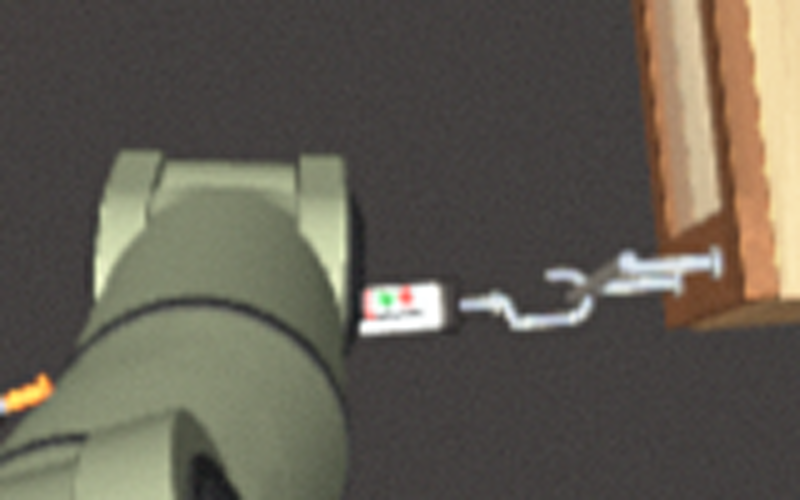

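```bash
python3 - <<'E'
from h import *
from workcell import *
p0=np.load("p0.npy")
for i in range(6):
    wait(0.08);s=read_state();print(np.array(s["ft_force"]).round(2),np.array(s["ft_force"])[:2]@EX,(p0[:2]-s["eef_pos"][:2])@EX)
t=dict(np.load("pics/top7.npz"));t6=dict(np.load("pics/top6.npz"))
def cen(c,x0,x1):
    im=c["image"].astype(int);m=np.zeros(im.shape[:2],bool);m[190:210,x0:x1]=True
    out=[]
    for k in (m&(im[...,1]>im[...,2]+40)&(im[...,1]>im[...,0]+40), m&(im[...,2]>im[...,1]+50)&(im[...,2]>im[...,0]+50)):
        v,u=np.nonzero(k);P=pts(c,u,v,32.)[:,:2]
        out.append(np.round(np.sort((P-BAR)@EX),1))
    return out
print(cen(t6,250,290)[0].mean());a=cen(t,250,290);print(a[0].mean(),a[1])
E
```

```text
[ 0.53 -5.34  4.02] 5.366434806762296 27.61681414131494
[ 0.32 -5.84  4.62] 5.837858029486111 27.606712861305468
[ 0.55 -4.5   4.06] 4.532420446067965 27.645276005077005
[ 0.15 -6.08  4.1 ] 6.056446861079474 27.661504545043602
[ 0.18 -5.77  3.35] 5.753439619434026 27.634740145587777
[ 0.31 -6.07  4.72] 6.063870056412561 27.655304254865662
-95.77000000000001
-121.92857142857143 [-135.2 -134.9 -134.6 -134.4 -134.1 -133.8 -132.  -112.1 -111.8 -111.6
 -108.9 -108.7 -108.4 -108.1 -105.5]
```

Force, geometry and pointer agree at about 6–7 N, so roughly 11.5 mm more is needed.

```bash
python3 - <<'E'
from h import *
from workcell import *
p0=np.load("p0.npy")
h=movel([*(p0[:2]-38.5*EX),p0[2]],max_speed=15,guard=6)
wait(.1);F=[]
for i in range(6):
    wait(0.05);s=read_state();F.append(np.array(s["ft_force"])[:2]@EX)
print(h,s["time"],(p0[:2]-s["eef_pos"][:2])@EX,np.mean(F),np.round(F,1))
t=camera("top");cv2.imwrite("pics/top8.png",cv2.resize(t["image"][180:220,235:315],None,fx=10,fy=10,interpolation=cv2.INTER_CUBIC))
np.savez("pics/top8.npz",**t)
E
```

```text
True 21.3333 33.16835707071842 2.720180519269963 [2.9 2.8 2.8 2.5 2.4 2.8]
```

View pics/top8.png

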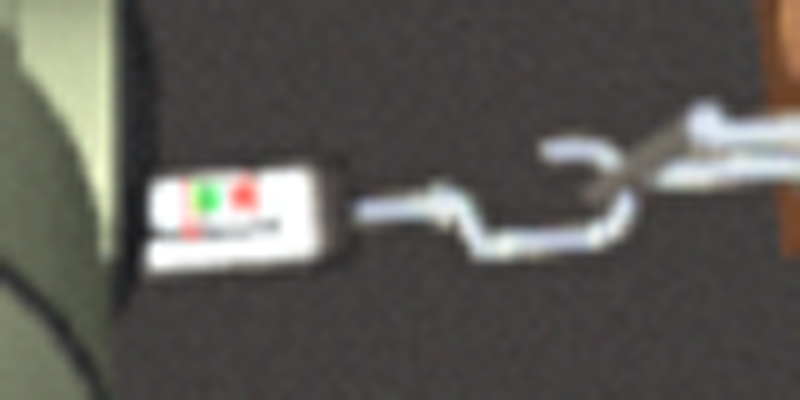

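```bash
python3 - <<'E'
from h import *
from workcell import *
p0=np.load("p0.npy")
for i in range(3):
    wait(.05);s=read_state();print(np.round(s["ft_force"],2),np.round(s["torque"],2),np.round(s["eef_pos"],2),s["finger_gap"],np.round(s["joint_efforts"],1))
c=camera("wrist");cv2.imwrite("pics/wrist8.png",c["image"])
c=camera("side");cv2.imwrite("pics/side8.png",cv2.resize(c["image"][100:230,130:300],None,fx=4,fy=4))
E
```

```text
[ 0.65 -2.92  6.79] [-0.69 -0.08 -0.03] [484.48  90.7    4.1 ] 12.726047819230667 [ -1.4 -83.4   5.6 -14.2  -0.4   0.1  -0. ]
[ 1.25 -2.36  6.71] [-0.73 -0.04  0.04] [484.47  90.7    4.11] 13.126897993013731 [ -1.4 -83.4   5.6 -14.2  -0.4   0.1  -0. ]
[ 0.01 -2.63  6.16] [-0.71 -0.13  0.02] [484.46  90.7    4.11] 12.360960848001085 [ -1.4 -83.4   5.6 -14.2  -0.4   0.1  -0. ]
```

View pics/wrist8.png

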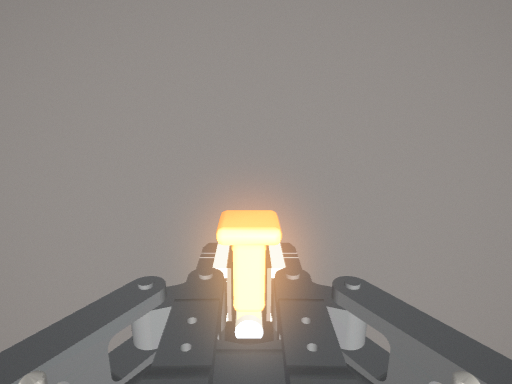

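View pics/side8.png

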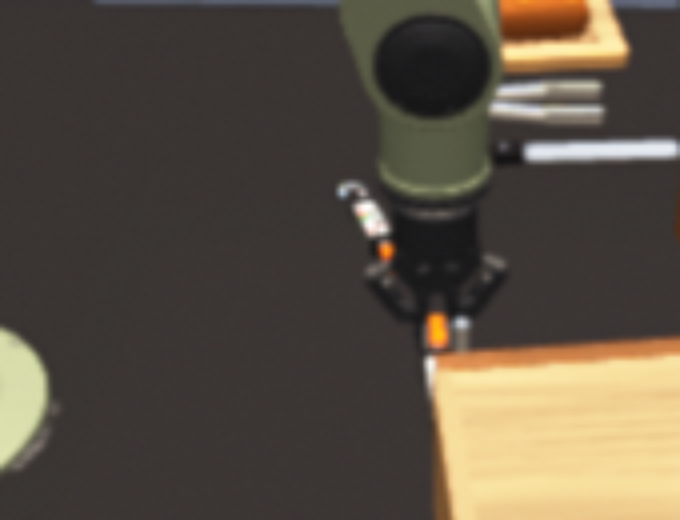

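```bash
cat > rd.py <<'E'
from h import *
from workcell import *
def rep(tag,png=None):
    p0=np.load("p0.npy");F=[]
    for i in range(4):
        wait(0.04);s=read_state();F.append(s["ft_force"])
    F=np.mean(F,0);print(tag,round(s["time"],2),"d",round((p0[:2]-s["eef_pos"][:2])@EX,2),"z",round(s["eef_pos"][2],2),"F",F.round(2),"Fx",round(F[:2]@EX,2))
    t=camera("top");im=t["image"].astype(int)
    # profile along barrel across pointer: red/green excess at scale side (upper half)
    m=np.zeros(im.shape[:2],bool);m[190:210,244:290]=True
    b,g,r=im[...,0],im[...,1],im[...,2]
    o=[]
    for nm,w in (("green",np.clip(g-np.maximum(r,b),0,None)),("red",np.clip(r-np.maximum(g,b)-8,0,None))):
        w=w*m;v,u=np.nonzero(w);P=(pts(t,u,v,32.)[:,:2]-BAR)@EX;ww=w[v,u]
        h,e=np.histogram(P,bins=np.arange(-160,-80,3),weights=ww)
        o.append((nm,round((P*ww).sum()/ww.sum(),1),{int(e[i]):int(h[i]) for i in range(len(h)) if h[i]>20}))
    print(*o,sep="\n")
    if png: cv2.imwrite(png,cv2.resize(t["image"][180:220,235:315],None,fx=10,fy=10,interpolation=cv2.INTER_CUBIC))
E
python3 - <<'E'
from rd import *
s=read_state();p=s["eef_pos"]
movel([p[0],p[1],p[2]+1.2],max_speed=10)
rep("lift","pics/top9.png")
E
```

```text
lift 22.08 d 32.45 z 5.06 F [ 1.   -7.83 -1.95] Fx 7.89
('green', np.float64(-132.2), {-160: 108, -157: 53, -133: 141, -130: 293, -127: 268, -124: 33})
('red', np.float64(-120.3), {-136: 216, -133: 135, -130: 34, -121: 88, -118: 287, -115: 216, -112: 223})
```

View pics/top9.png

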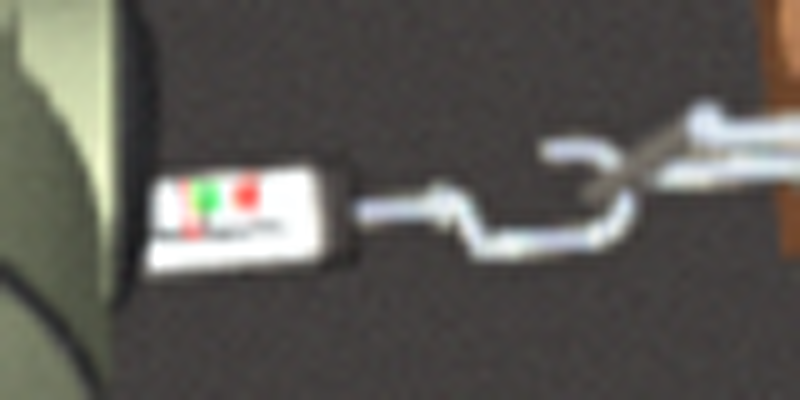

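Lifting 1.2 mm took the fingertips' rubbing off the counter. The force now reads 7.9 N, with the pointer about 6 mm short of the 10 N line, so I'll pull the rest and hold.

```bash
python3 - <<'E'
from rd import *
p0=np.load("p0.npy")
h=movel([*(p0[:2]-38.8*EX),5.1],max_speed=10,guard=5);print(h)
rep("hold","pics/top10.png")
E
```

```text
False
hold 23.02 d 37.8 z 4.84 F [ 1.1  -9.61 -1.94] Fx 9.68
('green', np.float64(-125.8), {-139: 130, -133: 186, -130: 147})
('red', np.float64(-124.0), {-136: 156, -133: 117, -127: 51, -124: 292, -121: 246, -118: 77})
```

View pics/top10.png

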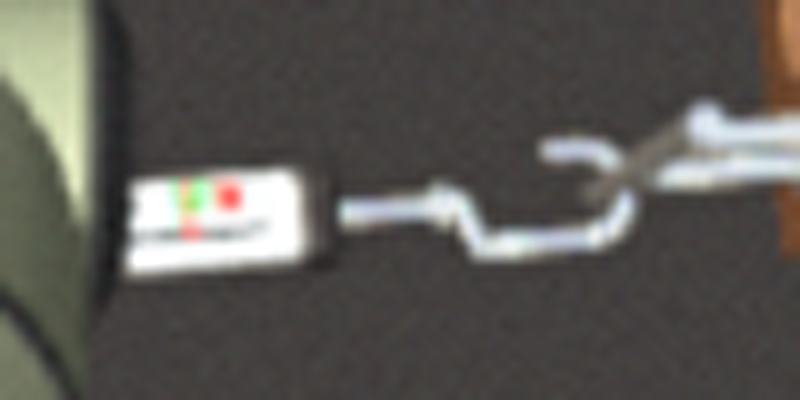

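The pointer stands in the middle of the green band at about (190,195), with 9.7 N on the wrist. Hold, then ease back.

```bash
python3 - <<'E'
from rd import *
p0=np.load("p0.npy")
wait(1.4)
s=read_state();print(s["time"],np.array(s["ft_force"])[:2]@EX)
movel([*(p0[:2]-20*EX),5.0],max_speed=25)
movel([*(p0[:2]-1.5*EX),5.0],max_speed=25)
rep("slack","pics/top11.png")
movel([*(p0[:2]-1.5*EX),4.3],max_speed=10)
rep("down")
E
```

```text
24.4667 9.540312972113753
slack 26.43 d 1.7 z 4.99 F [ 0.27  0.08 -2.24] Fx -0.05
('green', np.float64(-121.6), {-160: 96, -157: 90, -154: 85, -151: 94, -148: 84, -145: 81, -142: 94, -139: 75, -136: 80, -133: 85, -130: 87, -127: 75, -124: 93, -121: 101, -118: 135, -115: 95, -112: 60, -106: 32, -103: 171, -100: 267, -97: 242, -94: 189})
('red', np.float64(-83.6), {-88: 238, -85: 310})
down 26.89 d 1.52 z 4.3 F [-0.17  0.76 -1.51] Fx -0.77
('green', np.float64(-121.6), {-160: 95, -157: 90, -154: 88, -151: 91, -148: 87, -145: 78, -142: 83, -139: 86, -136: 71, -133: 90, -130: 85, -127: 83, -124: 104, -121: 109, -118: 134, -115: 91, -112: 52, -109: 21, -106: 26, -103: 172, -100: 274, -97: 244, -94: 188})
('red', np.float64(-83.6), {-88: 238, -85: 313})
```

View pics/top11.png

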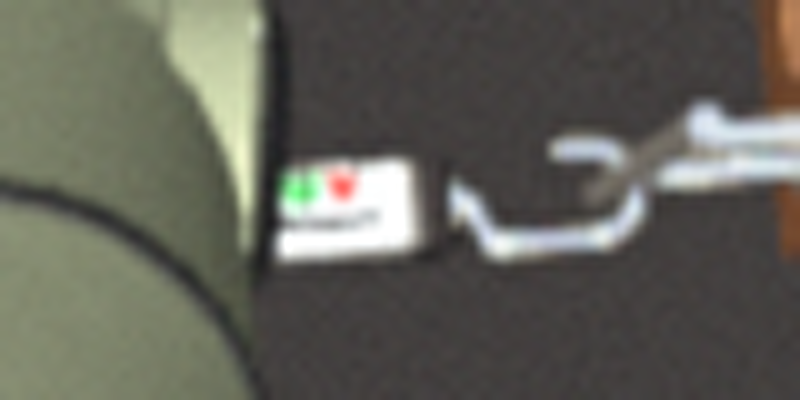

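The scale is slack again (0 N) and the hook is still round the bar. Release, lift away and check.

```bash
python3 - <<'E'
from rd import *
open_gripper(); p=read_state()["eef_pos"]
movel([p[0],p[1],80],max_speed=80)
movel([p[0]-15,p[1]+120,200],max_speed=180)
s=read_state();print(s["time"],s["eef_pos"],s["ft_force"])
t=camera("top");np.savez("pics/top12.npz",**t);cv2.imwrite("pics/top12.png",cv2.resize(t["image"][140:240,180:340],None,fx=5,fy=5,interpolation=cv2.INTER_CUBIC))
cv2.imwrite("pics/top12f.png",t["image"])
im=t["image"];k=lambda c,x,y:None
T0=dict(np.load("pics/top5.npz"))
d=np.abs(im.astype(int)-T0["image"].astype(int)).max(2)[186:212,248:312]
print("bend",(pts(t,[300],[201],16)[0,:2]-[2.3,-3]-BAR)@EX)
v,u=np.mgrid[180:215,240:290];P=pts(t,u.ravel(),v.ravel());k=(P[:,2]>25)&(P[:,2]<42);print(np.median(P[k,2]),cv2.minAreaRect(P[k][:,:2].astype(np.float32)))
v,u=np.mgrid[60:220,290:440];P=pts(t,u.ravel(),v.ravel());k=(P[:,2]>222)&(P[:,2]<240);print(cv2.minAreaRect(P[k][:,:2].astype(np.float32)))
E
```

```text
29.8417 [472.74284322 178.31666429 199.33168871] [-0.20961413 -0.67202084  0.45279536]
bend 14.639897005887752
32.704065944515946 ((498.12713623046875, -17.076927185058594), (30.50547218322754, 135.0800323486328), 6.165698528289795)
((672.0203857421875, -296.90740966796875), (341.4384765625, 260.50726318359375), 6.218496799468994)
```

View pics/top12.png

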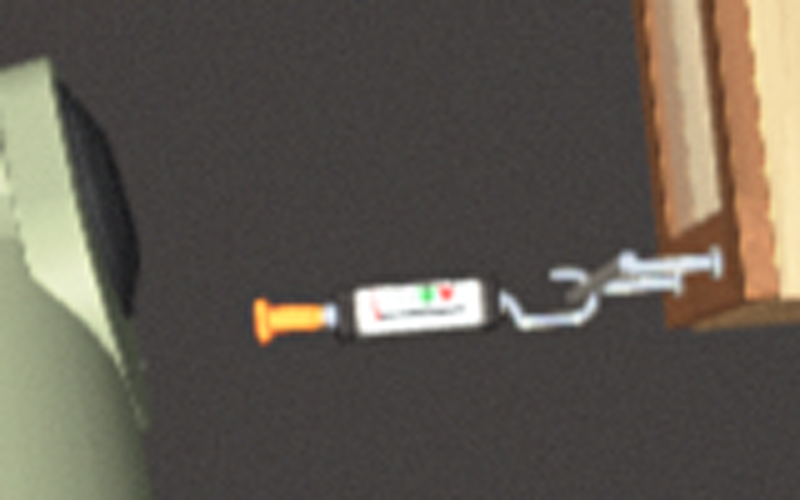

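View pics/top12f.png

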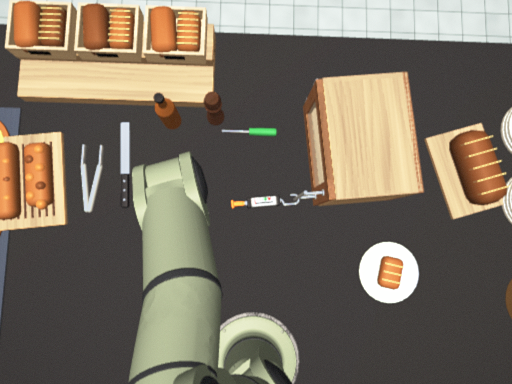

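The scale lies flat (top at 32.7 mm) with the pointer at zero at about (376,305) and the hook round the bar at about (575,290). The door is shut and nothing else has moved.

```bash
python3 -c "
from workcell import *
print(finish_job())"
```

```text
the job is handed in; nothing more can be done
None
```

The catch held the 10 N pull, and I handed the job in at about 30 s of the 58 s allowed; no verdict was reported.

I held the larger scale by its barrel, slipped its hook round the bar's foot, laid it down flat with about 4 mm of slack and let go. I then took it by the swivel grip and drew it straight out. I held it for about 1.5 s at 9.5–9.7 N on the wrist, with the pointer in the middle of the green band. I eased it back at 25 mm/s to 0 N and let go.

**Last checks:** In the top view the scale lies flat (face 32.7 mm up) with its pointer at zero and the bar inside the hook. The door is shut, the cabinet has not moved, and the other things look to be where they were.

**Disagreements:**
- **Wrist force:** During the first part of the pull it read 2–6 N too low, because the fingertips rubbed on the counter, and this set off the force guard once. After a 1.2 mm lift, the force, the pointer and the distance pulled agreed.
- **Top camera:** It placed things about 2–4 mm away from where the wrist camera did. I used the wrist camera's positions and corrected the top view's hook checks for the difference.

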